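# Latch a plug-in cartridge and pull-test it

## Robot

A 7-joint arm with a two-finger parallel gripper is mounted at the origin on a cart in front of the work surface, level with it; the furniture and walls round the work are solid. World frame = base frame: x ahead of the robot, y to its left, z up, the work surface at z = 0. Lengths are in m, angles in rad, forces in N, time in s.
With the tool pointing down it reaches from about 0.425 to 0.975 m from the base axis. Payload 16.7 kg.
Tool frame: the origin (TCP) lies at the centre of the arm's flange, where the gripper is bolted on; the fingertips stand 173 mm ahead of it and the grasp point (between the pads) lies 155 mm ahead of it; z points along the fingers, y is the line along which they close (so a half turn about z gives the same grasp; the last joint's range is limited). The gripper opens to 85 mm and grips with 20 to 120 N. Pads are 22 mm wide; open, the fingers measure 114 mm over their backs; the gripper's body (76 mm by 85 mm) begins 54 mm behind the grasp point. The pads swing forward as they close: fully open they stand 13 mm farther back than shut.
Start: joints at [1.109, 0.426, 0.074, 1.606, -0.034, 1.111, -0.067], TCP at [0.208, -0.642, 0.405] pointing down, gripper open.
Joint ranges: [-2.85, 2.85], [-0.5, 2.14], [-1.23, 1.37], [0.21, 2.46], [-1.02, 4.16], [0.16, 2.05], [-2.73, 2.73]. Speed limits (rad/s): [1.89, 1.89, 2.39, 2.39, 3.01, 3.01, 3.01].

## Interface

Orientations are given as a unit quaternion [x, y, z, w].
In Python, from workcell import ctrl, camera, camera_info, spotter gives the robot as it stands.
- The arm moves only by the tool jog_arm, never from a script. Its argument "series" is a list of rows, each a list of 7 numbers: the turn, a rotation vector about the tool's x, y, z in degrees, then the shift along the tool's x, y, z in m, then the finger opening in m, from 0 to 0.0854. A call has 1 to 5 rows; each row shifts and turns the commanded pose from where the row before left it, along the tool's axes as they then stand; what a row does not reach is not made up. A row lasts 1/10 s, in which the tool goes at most 50 mm and 8.59 degrees, less where a joint would pass 70% of its speed; a pose out of reach is approached as far as the arm can. A call is refused whole if a number of a shift passes 0.05 or a number of a turn 8.59, either way. A call with a gripper value outside its range is refused whole. The fingers move at their own pace and stop on an object; "squeeze" is the grip in N (left out, the last holds). Time passes only in rows, so rows that do not move let the fingers close. It gives the time, the measured TCP pose, the force, the opening and the grip force at its end, in the units of the state.
- ctrl.observe(): the state, without advancing time (a new reading comes with each control period).
- camera(name): name is "scene" or "side" or "wrist"; returns the picture (480x640x3 uint8, red, green, blue); there is no depth.
- camera_info(name): a dict with "camera_matrix" (3x3 intrinsics, pixels), "rvec" (rotation vector, rad) and "tvec" (3), from world to camera coordinates, as OpenCV has them. Camera axes: x right, y down, z forward; pixel columns grow to the right and rows downward; lengths in m; the calibration is good to about 2 mm. A picture is of the moment at which its call begins: read the wrist's pose just before it. camera_info takes no time and is no camera call; for the wrist camera it gives the pose at the moment of the call.
- ctrl.sign_off(): hands the job in; it is judged then, once.
Trained networks look in the newest picture that a camera, given by its name, has taken for a name from the list of things; names that differ only in an ending like _2 or _b are one class to them, and where a whole thing is asked for, a point or a joint stands for the part that bears it (a point fixed in the world has none). Each returns a list of dicts, best first, with "score" (0 to 1); they miss things now and then, are a little off and sometimes report something else, mostly with a low value. They report only what shows in the picture. A call takes as long as a camera call. They do not tell look-alikes from the thing itself.
- spotter.recognise(query, camera): "extent" ([left, top, right, bottom] in pixels, round what is visible of it).
The state is a dict: "time": time; "qpos": joint angles; "qvel": joint speeds; "joint_efforts": joint torques, N m; "tcp_pos": TCP position; "tool_rot": TCP orientation; "contact_force": force on the tool from outside, world axes, zero at the start; "moment": the same for the moment, N m; "finger_gap": finger opening in m; "finger_force": force on a finger pad.
Only numpy, scipy, OpenCV 4.12 (cv2) and the standard library are available. Lean on these libraries where they do the work, as an engineer would, in place of code of your own. Each camera call takes 0.05 s, during which the arm holds its last target. There are 200 camera calls.

## Task

Plug the black plug-in cartridge upright into the well of the grey base and press it down, without forcing it, until the steel latch clicks in. Then prove that it holds: pull it straight up with about 10 N for about one second, then let go and leave it latched in the base. Do not disturb the other things on the bench.

Things in the scene. Friction and masses are not known exactly. Their poses are not given: they have to be found in the camera images.
- cartridge_grip (a point): Middle of the grip head of the black plug-in cartridge (loose, upright on the bench, 74 mm tall, 0.1 kg), 57 mm above its underside on its centre line; z up along the cartridge. Grip head: 26 mm (x) by 32 mm (y), 38 to 74 mm above the underside, ribbed on the two faces 26 mm apart.
- cartridge: The same cartridge: origin at the centre of its underside, same axes. Shank below the head: 21 mm (x) by 28 mm (y), with a 5 mm deep catch notch in each of its two y faces, 12 to 32 mm above the underside. It fits the base either way round.
- base: Grey base, fixed to the bench, turned about z. Origin at bench level under the centre of its well, z up. Well 24 mm (x) by 30 mm (y), in which the cartridge's x and y lie along the base's x and y (either way round); floor 6 mm, mouth 44 mm above the bench; the top 6 mm flare outward by about 4 mm a side. If the cartridge is pressed sideways, the walls' friction takes part of a push or pull.
- base_well (a point): Centre of the well's floor, 6 mm above the bench, with the base's axes. The cartridge's grip point is 57 mm above it when the cartridge stands on the floor. The floor is a sprung contact plate that gives 0.2 mm per newton, by 3 mm at most; below that it is rigid.
- latch_bracket: Aluminium latch bracket at the base's +y side (26 by 13 mm, 39 mm high), carrying the sprung steel latch. How high the latch is set in it differs each time and is not measured: the latched cartridge has 1 to 7 mm of free upward play. Play used up, the latch gives elastically by about 0.25 mm per newton of pull.
- latch_tongue (a joint): Latch tongue pushed outward (m): 0 at rest, 0.0025 to 0.0045 while the shank holds it back, 0 again once clicked into the notch, 1 to 7 mm above the well's floor. The shank meets its slope 20 to 30 mm above the floor; pushing past the slope takes about 2 to 8 N, less after that.
- wick_reel: Small reel, 41 by 36 by 19 mm, lying on the bench; a bystander. Origin at its underside.
- tape_blue: Roll of tape lying flat, 66 mm across, 19 mm high; a bystander. Origin at its underside.
- screwdriver_cross: Screwdriver lying along y, 190 mm long, 27 mm thick; a bystander. Origin at its underside.
There are look-alikes about, which are no part of the job. Leave any blue look-alike of the latch_bracket alone.

How it is judged:
On the way, in this order (a step that is already met when the one before it is completed fails the run):
1. the cartridge is down in the well and the latch has clicked in (z of cartridge_grip in the frame of base_well below 0.0655 m and horizontal distance between cartridge_grip and base_well below 0.004 m and value of joint latch_tongue below 0.001 m), for 0.2 s.
2. the latch carries a pull of 7 to 14 N for half a second without a break (contact force between cartridge and latch_bracket between 7 and 14 N and value of joint latch_tongue below 0.001 m), for 0.5 s.
At the end, for the whole second after the job is handed in: The cartridge stands in the well, its grip point within 4 mm of the well's axis and at most 8.5 mm above its place when standing on the well's floor, the latch tongue is in the notch (pushed out by less than 1 mm), and the cartridge is at rest and let go (all of step 1 and linear speed of cartridge below 0.01 m/s and contact force between the fingers and cartridge below 0.1 N); the robot touches nothing.
It fails at once if the latched cartridge is pulled with more than 20 N (contact force between cartridge and latch_bracket above 20 N and value of joint latch_tongue below 0.001 m and z of cartridge_grip in the frame of base_well below 0.0725 m).
It fails at once if the cartridge is forced into the base with more than 40 N (contact force between cartridge and base above 40 N).
It fails at once if another thing on the bench is moved by more than 20 mm (distance of any of wick_reel, tape_blue, screwdriver_cross from where it was at the start of the episode above 0.02 m).
It also fails if it takes over 51 s, if anything falls off the work surface, if the arm or the gripper's body presses on something with over 40 N, if the wrist force passes 120 N, or if a joint passes its speed limit or range.

## Working session

There is one attempt and no reset: what is moved stays moved. The work goes in short steps, Python scripts to look and compute and a tool call to move; the robot and the scene stay as the last step left them, time stands still between calls to the robot, and variables do not carry over. Pictures are saved under pics/ and viewed, at most 10 in all, crops included, and the job is handed in when it is done.

Besides the shell and the picture viewer there is one more tool, called after "Request:" as a command line: name --pt "numbers of a row" for each row, then --argument value for the rest. jog_arm: Moves the arm, as the interface text tells. Its arguments: {"type":"object","properties":{"series":{"type":"array"},"squeeze":{"type":"number"}},"required":["series"]}

```bash
mkdir -p pics; ls; python3 - <<'E'
from workcell import ctrl, camera, camera_info, spotter
import cv2,numpy as np
print(ctrl.observe())
for c in("scene","side"):
    im=camera(c); cv2.imwrite(f"pics/{c}0.png",im[:,:,::-1])
    i=camera_info(c); print(c,i)
    for q in("cartridge","base","latch_bracket"):
        print(q,[(round(d["score"],2),np.round(d["extent"]).tolist()) for d in spotter.recognise(q,c)][:4])
print(ctrl.observe()["time"])
E
```

```text
pics
{'time': 0.0, 'qpos': array([ 1.10848602,  0.42674628,  0.07384817,  1.60660654, -0.0341219 ,
        1.11076653, -0.06711518]), 'qvel': array([ 7.64660772e-04, -6.65684840e-04, -6.46901732e-04, -1.30240095e-03,
        1.21610077e-03, -1.42378319e-03, -6.82789225e-05]), 'joint_efforts': array([-1.37086474e-03, -9.49817419e+01,  3.76056477e+00, -4.63506138e+01,
        1.90736720e-02,  1.00936877e-02, -1.41456458e-04]), 'tcp_pos': array([ 0.20765866, -0.64207658,  0.40400103]), 'tool_rot': array([ 9.87797641e-01,  1.55741512e-01, -1.35266270e-04, -6.19072716e-04]), 'contact_force': array([-0.12209861, -0.42790336,  0.10376673]), 'moment': array([ 0.03836214, -0.02603378, -0.00663896]), 'finger_force': 0.0, 'finger_gap': 0.0852810169600692}
scene {'camera_matrix': array([[592.18705737,   0.        , 317.42880186],
       [  0.        , 592.18705737, 241.15384003],
       [  0.        ,   0.        ,   1.        ]]), 'rvec': array([ 1.00196978, -2.45667293,  1.01442297]), 'tvec': array([0.34295469, 0.35099331, 0.81168477])}
cartridge [(0.6, [254.0, 323.0, 276.0, 370.0])]
base [(0.83, [325.0, 233.0, 373.0, 288.0])]
latch_bracket [(0.81, [385.0, 225.0, 399.0, 245.0]), (0.51, [336.0, 254.0, 352.0, 277.0])]
side {'camera_matrix': array([[563.77364842,   0.        , 315.5082244 ],
       [  0.        , 563.77364842, 241.91893951],
       [  0.        ,   0.        ,   1.        ]]), 'rvec': array([ 1.56943714,  1.40863348, -0.88335491]), 'tvec': array([-0.0287432 , -0.15898438,  1.50806377])}
cartridge [(0.81, [393.0, 217.0, 414.0, 261.0])]
base [(0.81, [244.0, 246.0, 305.0, 282.0]), (0.28, [286.0, 245.0, 293.0, 269.0])]
latch_bracket [(0.67, [286.0, 247.0, 296.0, 270.0]), (0.67, [202.0, 248.0, 224.0, 274.0])]
0.4
```

```bash
python3 - <<'E'
import cv2,numpy as np
a=cv2.imread("pics/scene0.png");b=cv2.imread("pics/side0.png")
A=cv2.resize(a[200:390,220:480],None,fx=3,fy=3,interpolation=2)
B=cv2.resize(b[190:310,170:430],None,fx=3,fy=3,interpolation=2)
cv2.imwrite("pics/a.png",A);cv2.imwrite("pics/b.png",B);
E
```

```text
(no output)
```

View pics/a.png

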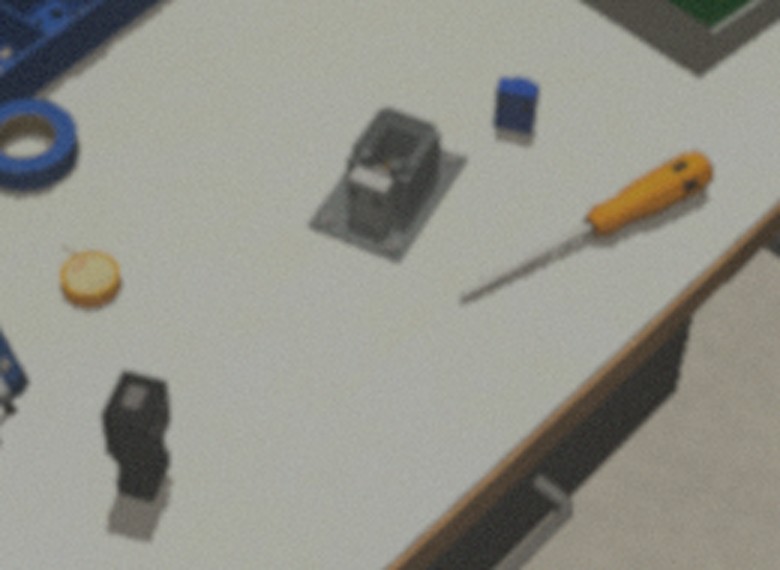

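View pics/b.png

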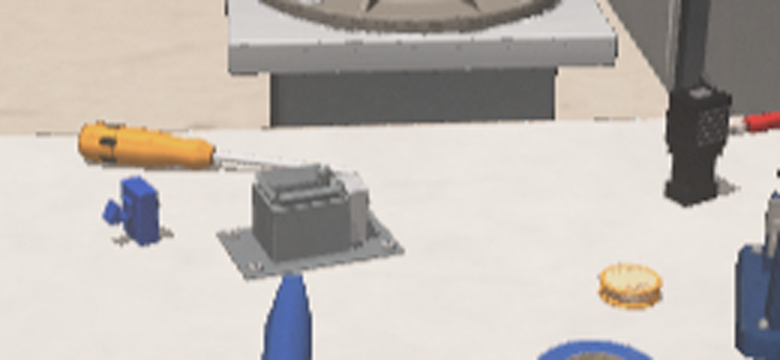

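View pics/scene0.png

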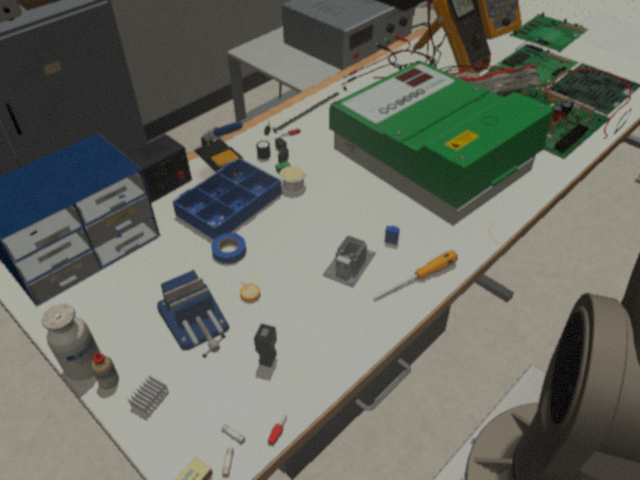

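The scene shows the black cartridge at (266,345), the grey base at (350,257) with the silver latch bracket on its near side (344,262), and the blue bracket look-alike at (391,235), which I will leave alone. The only other black things are the small items at (263,150) and (281,148), which are the wrong shape. In side view the cartridge is at (403,239) and the base at (274,264).

```bash
cat > h.py <<'E'
from workcell import ctrl, camera, camera_info, spotter
import cv2,numpy as np
from scipy.spatial.transform import Rotation as R
def P(i):
    return i["camera_matrix"]@np.c_[cv2.Rodrigues(i["rvec"])[0],i["tvec"]]
def tri(p,q,a="scene",b="side"):
    X=cv2.triangulatePoints(P(camera_info(a)),P(camera_info(b)),np.float64(p).reshape(2,1),np.float64(q).reshape(2,1))
    return (X[:3]/X[3]).ravel()
def plane(i,p,z):  # pixels -> world at height z
    H=P(i)[:,[0,1,3]].copy(); H[:,2]+=P(i)[:,2]*z
    r=np.linalg.solve(H,np.c_[np.float64(p),np.ones(len(p))].T); return (r[:2]/r[2]).T
def proj(i,X): 
    r=P(i)@np.append(X,1); return r[:2]/r[2]
E
python3 - <<'E'
from h import *
c=lambda x,y:(220+x/3,200+y/3); s=lambda x,y:(170+x/3,190+y/3)
for n,p,q,z in(("cart",c(143,387),s(700,93),.074),("base",c(395,138),s(300,183),.044)):
    print(n,tri(p,q),plane(camera_info("scene"),[p],z),plane(camera_info("side"),[q],z))
I=camera_info("scene")
# base plate corners z~0 ; head top corners
print(plane(I,[c(310,224),c(400,262),c(466,157)],.003))
print(plane(I,[c(125,370),c(165,380),c(170,417),c(108,412)],.074))
print("cam",ctrl.observe()["tcp_pos"],R.from_quat(ctrl.observe()["tool_rot"]).as_matrix().round(3).tolist())
i=camera_info("wrist");m=cv2.Rodrigues(i["rvec"])[0];print("wrist",-m.T@i["tvec"],m.round(2).tolist(),i["camera_matrix"][0,0])
E
```

```text
cart [0.46313978 0.13372495 0.0744139 ] [[0.46234444 0.12962492]] [[0.46584864 0.13733135]]
base [ 0.51163529 -0.11987993  0.04148898] [[ 0.5100748  -0.11951914]] [[ 0.5187658 -0.1190179]]
[[ 0.52384105 -0.05823419]
 [ 0.46298533 -0.07409496]
 [ 0.49210744 -0.16935484]]
[[0.4773711  0.1288389 ]
 [0.45744252 0.11855658]
 [0.43819884 0.13268953]
 [0.46345401 0.15287657]]
cam [ 0.20767362 -0.64220674  0.40460329] [[0.952, 0.308, -0.0], [0.308, -0.952, 0.0], [0.0, -0.0, -1.0]]
wrist [ 0.2738569  -0.62049806  0.37376811] [[0.31, -0.95, -0.0], [-0.92, -0.3, 0.27], [-0.26, -0.08, -0.96]] 378.1623422130208
```

Request:
jog_arm --pt "0 0 0 0.034 -0.03 0 0.085" --pt "0 0 0 0.034 -0.03 0 0.085" --pt "0 0 0 0.034 -0.03 0 0.085" --pt "0 0 0 0.034 -0.03 0 0.085" --pt "0 0 0 0.034 -0.03 0 0.085"

```text
time: 0.9
tcp_pos: [0.3239, -0.4455, 0.4049]
tool_rot: [0.988, 0.156, 0.0, 0.0]
contact_force: [0.9, 0.0, 0.0]
finger_gap: 0.0855
finger_force: 0.0
```

Request:
jog_arm --pt "0 0 0 0.034 -0.03 0 0.085" --pt "0 0 0 0.034 -0.03 0 0.085" --pt "0 0 0 0.034 -0.03 0 0.085" --pt "0 0 0 0.034 -0.03 0 0.085" --pt "0 0 0 0.0 -0.0 0 0.085"

```text
time: 1.4
tcp_pos: [0.4187, -0.2861, 0.4051]
tool_rot: [0.987, 0.159, 0.001, -0.0]
contact_force: [-0.4, -0.7, -0.9]
finger_gap: 0.0851
finger_force: 0.0
```

Request:
jog_arm --pt "0 0 0 0.034 -0.032 0 0.085" --pt "0 0 0 0.034 -0.032 0 0.085" --pt "0 0 0 0.034 -0.032 0 0.085" --pt "0 0 0 0.034 -0.032 0 0.085" --pt "0 0 0 0.0 -0.0 0 0.085"

```text
time: 1.9
tcp_pos: [0.508, -0.1221, 0.405]
tool_rot: [0.987, 0.159, 0.001, -0.001]
contact_force: [-0.9, -0.9, 0.0]
finger_gap: 0.0849
finger_force: 0.0
```

```bash
python3 - <<'E'
from h import *
import pickle
i=camera_info("wrist"); im=camera("wrist"); pickle.dump((i,im),open("w1.pkl","wb"))
for n,X in(("cart",(.463,.133,.074)),("base",(.512,-.119,.044))): print(n,proj(i,np.array(X)))
x,y=proj(i,np.array((.512,-.119,.044))).astype(int); print(x,y)
x0,y0=max(x-65,0),max(y-65,0)
cv2.imwrite("pics/w1.png",cv2.resize(im[y0:y0+130,x0:x0+130,::-1],None,fx=4.5,fy=4.5,interpolation=2)); print(x0,y0)
print(ctrl.observe()["tcp_pos"],ctrl.observe()["qpos"])
E
```

```text
cart [ -1.55054069 174.85431408]
base [321.23651099 208.39857487]
321 208
256 143
[ 0.5068935  -0.12489862  0.40476775] [ 0.3642039   0.19162092 -0.27767727  1.93141838  0.06013894  1.02615232
 -1.19304644]
```

View pics/w1.png

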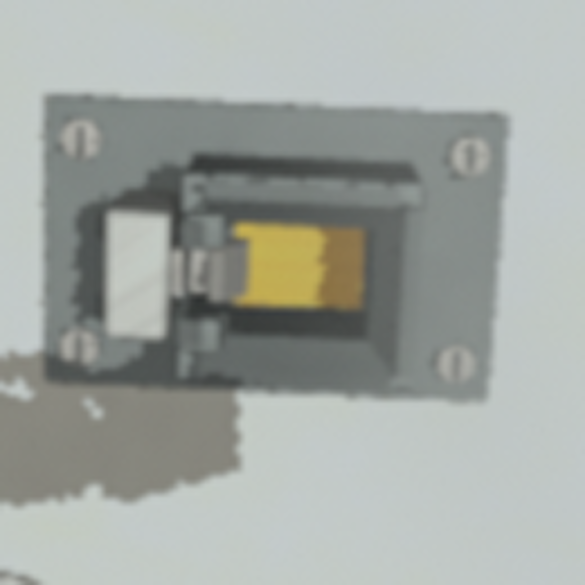

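The wrist crop (scale 4.5, origin (256,143)) shows the base. Its plate corners are at crop (45,96), (508,115), (487,400), (47,382). The yellow well floor has its right edge at x=365, and the silver latch bracket is at the left (137,275), which is the +y side.

```bash
python3 - <<'E'
from h import *
import pickle
i,im=pickle.load(open("w1.pkl","rb"))
c=lambda l:np.float64(l)/4.5+[256,143]
def show(n,l,z):
    w=plane(i,c(l),z); print(n,z,w.round(4).tolist(),w.mean(0).round(4)); 
    for a,b in zip(w,np.roll(w,-1,0)): d=b-a; print("   len %.4f ang %.1f"%(np.hypot(*d),np.degrees(np.arctan2(d[1],d[0]))))
show("plate",[(45,96),(508,115),(487,400),(47,382)],.003)
show("floor R",[(367,228),(365,308)],.006)
show("floor top/bottom",[(240,222),(360,227),(362,308),(245,305)],.006)
show("rim out",[(190,175),(420,183),(400,378),(185,375)],.044)
show("bracket",[(106,211),(168,212),(170,338),(105,336)],.039)
E
```

```text
plate 0.003 [[0.5286, -0.0571], [0.5561, -0.1529], [0.495, -0.1704], [0.4678, -0.075]] [ 0.5119 -0.1138]
   len 0.0997 ang -74.0
   len 0.0635 ang -164.1
   len 0.0992 ang 105.9
   len 0.0634 ang 16.5
floor R 0.006 [[0.5238, -0.1318], [0.5069, -0.1371]] [ 0.5153 -0.1344]
   len 0.0177 ang -162.5
   len 0.0177 ang 17.5
floor top/bottom 0.006 [[0.5164, -0.1051], [0.5235, -0.1303], [0.5067, -0.1365], [0.4992, -0.1118]] [ 0.5114 -0.1209]
   len 0.0261 ang -74.1
   len 0.0180 ang -159.7
   len 0.0258 ang 106.9
   len 0.0184 ang 21.2
rim out 0.044 [[0.528, -0.0926], [0.5405, -0.1354], [0.5026, -0.1445], [0.4896, -0.1035]] [ 0.5152 -0.119 ]
   len 0.0446 ang -73.6
   len 0.0391 ang -166.4
   len 0.0430 ang 107.5
   len 0.0399 ang 15.9
bracket 0.039 [[0.5153, -0.0789], [0.5189, -0.0905], [0.4947, -0.0984], [0.491, -0.0859]] [ 0.505  -0.0884]
   len 0.0123 ang -72.6
   len 0.0255 ang -161.9
   len 0.0131 ang 106.5
   len 0.0253 ang 16.1
```

Base: centre about (0.514,-0.119), yaw 16.1°, and the plate, rim and bracket agree. Next I go over the cartridge.

Request:
jog_arm --pt "0 0 0 0.006 -0.043 0 0.085" --pt "0 0 0 0.006 -0.043 0 0.085" --pt "0 0 0 0.006 -0.043 0 0.085" --pt "0 0 0 0.006 -0.043 0 0.085" --pt "0 0 0 0.006 -0.043 0 0.085"

```text
time: 2.45
tcp_pos: [0.4676, 0.0867, 0.405]
tool_rot: [0.988, 0.155, 0.0, 0.0]
contact_force: [1.0, 0.7, -0.3]
finger_gap: 0.0851
finger_force: 0.0
```

Request:
jog_arm --pt "0 0 0 0.006 -0.043 0 0.085" --pt "0 0 0 0 0 0 0.085" --pt "0 0 0 0 0 0 0.085"

```text
time: 2.75
tcp_pos: [0.4606, 0.1289, 0.4048]
tool_rot: [0.988, 0.156, 0.0, 0.0]
contact_force: [-0.5, -0.9, 0.7]
finger_gap: 0.0851
finger_force: 0.0
```

```bash
python3 - <<'E'
from h import *
import pickle
i=camera_info("wrist"); im=camera("wrist"); pickle.dump((i,im),open("w2.pkl","wb"))
x,y=proj(i,np.array((.463,.133,.06))).astype(int)
x0,y0=max(x-50,0),max(y-50,0)
cv2.imwrite("pics/w2.png",cv2.resize(im[y0:y0+100,x0:x0+100,::-1],None,fx=6,fy=6,interpolation=2)); print(x0,y0)
print(ctrl.observe()["tcp_pos"],ctrl.observe()["qpos"])
E
```

```text
268 162
[0.46086387 0.12794787 0.40471443] [ 0.04059954  0.13396986 -0.48106179  2.00894191  0.07331777  1.01515968
 -1.73454702]
```

View pics/w2.png

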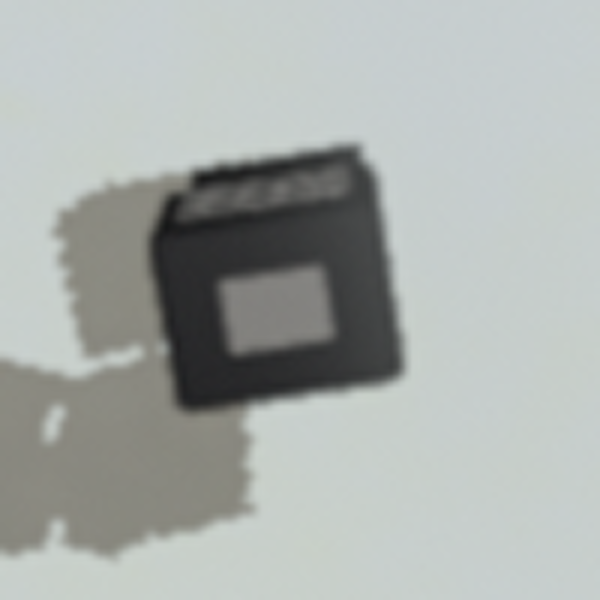

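The crop (scale 6, origin (268,162)) shows the cartridge head from above. Its top-face corners are at about (155,236), (381,203), (404,376), (181,410), and a ribbed face shows on the upper side at (265,190).

```bash
python3 - <<'E'
from h import *
import pickle
i,im=pickle.load(open("w2.pkl","rb"))
w=plane(i,np.float64([(155,236),(381,203),(404,376),(181,410)])/6+[268,162],.074)
print(w.round(4),w.mean(0))
for a,b in zip(w,np.roll(w,-1,0)): d=b-a; print("   len %.4f ang %.1f"%(np.hypot(*d),np.degrees(np.arctan2(d[1],d[0]))))
l=plane(i,np.float64([(220,280),(325,266),(335,340),(228,355)])/6+[268,162],.074); print(l.mean(0))
E
```

```text
[[0.4685 0.1556]
 [0.4821 0.1283]
 [0.4605 0.1178]
 [0.4466 0.1453]] [0.46442694 0.13675826]
   len 0.0305 ang -63.7
   len 0.0239 ang -154.2
   len 0.0308 ang 116.9
   len 0.0242 ang 25.2
[0.46387122 0.13703108]
```

Cartridge: about (0.464,0.137), x axis at about 26°, and the measured size fits the head. The turn has to be about +82° about tool z to stay inside the joint 7 range. I'll grasp at about 64 mm so the fingertips stay clear of the rim.

Request:
jog_arm --pt "0 0 8.2 0 0 0.01 0.085" --pt "0 0 8.2 0 0 0.01 0.085" --pt "0 0 8.2 0 0 0.01 0.085" --pt "0 0 8.2 0 0 0.01 0.085" --pt "0 0 8.2 0 0 0.01 0.085"

```text
time: 3.3
tcp_pos: [0.4611, 0.1271, 0.3543]
tool_rot: [0.979, -0.204, 0.0, 0.0]
contact_force: [-0.1, -0.5, 0.4]
finger_gap: 0.085
finger_force: 0.0
```

Request:
jog_arm --pt "0 0 8.2 0 0 0.01 0.085" --pt "0 0 8.2 0 0 0.01 0.085" --pt "0 0 8.2 0 0 0.01 0.085" --pt "0 0 8.2 0 0 0.01 0.085" --pt "0 0 8.2 0 0 0.01 0.085"

```text
time: 3.8
tcp_pos: [0.4617, 0.1257, 0.3181]
tool_rot: [0.917, -0.4, -0.009, 0.005]
contact_force: [0.6, 0.7, -0.8]
finger_gap: 0.085
finger_force: 0.0
```

Request:
jog_arm --pt "0 0 0 0 0 0 0.085" --pt "0 0 0 0 0 0 0.085"

```text
time: 4.0
tcp_pos: [0.4612, 0.1278, 0.3181]
tool_rot: [0.918, -0.397, -0.009, 0.006]
contact_force: [-0.1, 0.2, -0.3]
finger_gap: 0.0848
finger_force: 0.0
```

```bash
cat >> h.py <<'E'
def rel(x,y,z,yaw):  # shift in tool axes to a world TCP target; yaw = wanted angle of tool x
    s=ctrl.observe(); r=R.from_quat(s["tool_rot"]); a=r.as_matrix()[:,0]
    print("shift",r.inv().apply(np.array([x,y,z])-s["tcp_pos"]).round(4),"turn z",round(np.degrees(np.arctan2(a[1],a[0]))-yaw,2),"tilt",r.as_matrix()[:,2].round(4),"F",s["contact_force"].round(2),"t",s["time"],"q7",s["qpos"][6].round(2))
E
python3 - <<'E'
from h import *
import pickle
i=camera_info("wrist"); im=camera("wrist"); pickle.dump((i,im),open("w3.pkl","wb"))
rel(.4642,.1369,.219,-64)
x,y=proj(i,np.array((.464,.137,.074))).astype(int)
x0,y0=max(x-60,0),max(y-60,0)
cv2.imwrite("pics/w3.png",cv2.resize(im[y0:y0+120,x0:x0+120,::-1],None,fx=5,fy=5,interpolation=2)); print(x0,y0,x,y)
E
```

```text
shift [-0.0036 -0.0101  0.0992] turn z 17.23 tilt [-0.0209 -0.0024 -0.9998] F [-0.9   0.36 -0.01] t 4.05 q7 -2.72
243 194 303 254
```

View pics/w3.png

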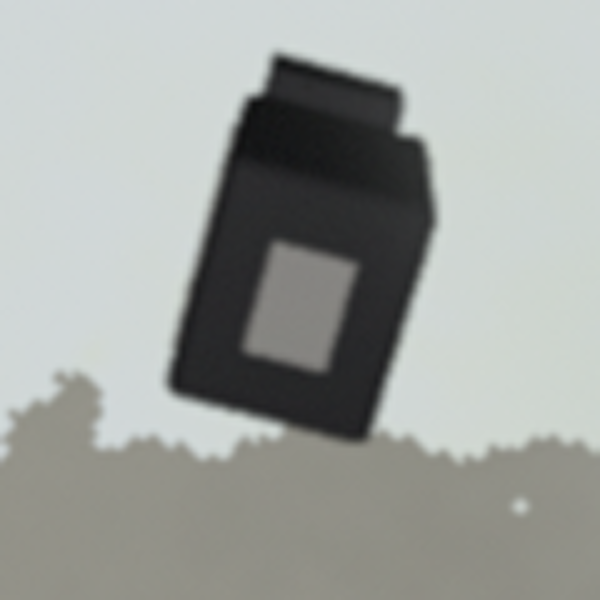

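The crop (scale 5, origin (243,194)) shows the cartridge head with its label at (300,307). The turn ran into the joint 7 limit, so I go the other way: −163° about tool z.

Request:
jog_arm --pt "0 0 -8.5 0 0 0 0.085" --pt "0 0 -8.5 0 0 0 0.085" --pt "0 0 -8.5 0 0 0 0.085" --pt "0 0 -8.5 0 0 0 0.085" --pt "0 0 -8.5 0 0 0 0.085"

```text
time: 4.55
tcp_pos: [0.4616, 0.1267, 0.3185]
tool_rot: [0.999, -0.035, -0.01, 0.001]
contact_force: [0.1, -0.2, -1.6]
finger_gap: 0.085
finger_force: 0.0
```

Request:
jog_arm --pt "0 0 -8.5 0 0 0 0.085" --pt "0 0 -8.5 0 0 0 0.085" --pt "0 0 -8.5 0 0 0 0.085" --pt "0 0 -8.5 0 0 0 0.085" --pt "0 0 -8.5 0 0 0 0.085"

```text
time: 5.05
tcp_pos: [0.4616, 0.1267, 0.3186]
tool_rot: [0.944, 0.329, -0.01, -0.003]
contact_force: [0.0, 0.9, -0.4]
finger_gap: 0.085
finger_force: 0.0
```

Request:
jog_arm --pt "0 0 -8.5 0 0 0 0.085" --pt "0 0 -8.5 0 0 0 0.085" --pt "0 0 -8.5 0 0 0 0.085" --pt "0 0 -8.5 0 0 0 0.085" --pt "0 0 -8.5 0 0 0 0.085"

```text
time: 5.55
tcp_pos: [0.4616, 0.1267, 0.3186]
tool_rot: [0.761, 0.649, -0.008, -0.006]
contact_force: [0.0, 0.2, -0.4]
finger_gap: 0.0849
finger_force: 0.0
```

Request:
jog_arm --pt "0 0 -8.5 0 0 0 0.085" --pt "0 0 -8.5 0 0 0 0.085" --pt "0 0 -8.5 0 0 0 0.085" --pt "0 0 -8.5 0 0 0 0.085" --pt "0 0 0 0 0 0 0.085"

```text
time: 6.05
tcp_pos: [0.4616, 0.1267, 0.3186]
tool_rot: [0.539, 0.842, -0.006, -0.008]
contact_force: [0.6, 0.6, 0.1]
finger_gap: 0.0852
finger_force: 0.0
```

```bash
cat >> h.py <<'E'
def rel(x,y,z,yaw):  # shift (tool axes) and turn (deg) to a world TCP target; yaw = wanted angle of tool x
    s=ctrl.observe(); r=R.from_quat(s["tool_rot"]); a=np.radians(yaw); c,n=np.cos(a),np.sin(a)
    t=R.from_matrix([[c,n,0],[n,-c,0],[0,0,-1]])
    print("shift",r.inv().apply(np.array([x,y,z])-s["tcp_pos"]).round(4),"turn",np.degrees((r.inv()*t).as_rotvec()).round(2),"F",s["contact_force"].round(2),"t",round(s["time"],2),"q7",s["qpos"][6].round(2),"z",s["tcp_pos"][2].round(4),"gap",s["finger_gap"].round(4))
E
python3 - <<'E'
from h import *
import pickle
i,im=pickle.load(open("w3.pkl","rb"))
w=plane(i,np.float64([(232,158),(435,222),(368,440),(170,385)])/5+[243,194],.074); print(w.mean(0),np.linalg.norm(w-np.roll(w,-1,0),axis=1), np.degrees(np.arctan2(*(w[3]-w[0])[::-1])))
rel(.4642,.1369,.219,116)
E
```

```text
[0.46408474 0.1371937 ] [0.02485557 0.0286555  0.02482016 0.02922806] 117.15019264929363Traceback (most recent call last):
  File "<stdin>", line 5, in <module>
  File "h.py", line 20, in rel
    print("shift",r.inv().apply(np.array([x,y,z])-s["tcp_pos"]).round(4),"turn",np.degrees((r.inv()*t).as_rotvec()).round(2),"F",s["contact_force"].round(2),"t",round(s["time"],2),"q7",s["qpos"][6].round(2),"z",s["tcp_pos"][2].round(4),"gap",s["finger_gap"].round(4))
                                                                                                                                                                                                                                                  ^^^^^^^^^^^^^^^^^^^^^
AttributeError: 'float' object has no attribute 'round'
```

The two views, taken at camera yaws 65° apart, agree on the centre to 0.5 mm.

```bash
sed -i 's/s\["finger_gap"\].round(4)/round(s["finger_gap"],4)/' h.py; python3 -c "
from h import *
rel(.4642,.137,.219,116)"
```

```text
shift [0.0076 0.0086 0.0995] turn [-1.09 -0.41 -1.25] F [0.63 0.6  0.09] t 6.05 q7 -0.03 z 0.3186 gap 0.0852
```

Request:
jog_arm --pt "-1.1 -0.4 -1.25 0.006 0.007 0.01 0.085" --pt "0 0 0 0 0 0 0.085" --pt "0 0 0 0 0 0 0.085"

```text
time: 6.35
tcp_pos: [0.4649, 0.1356, 0.3082]
tool_rot: [0.532, 0.847, -0.001, -0.001]
contact_force: [0.6, 0.1, 0.5]
finger_gap: 0.0852
finger_force: 0.0
```

```bash
python3 -c "
from h import *
rel(.4642,.137,.219,116)"
```

```text
shift [0.0015 0.0001 0.0892] turn [-0.09 -0.01 -0.29] F [0.56 0.15 0.48] t 6.35 q7 -0.04 z 0.3082 gap 0.0852
```

Request:
jog_arm --pt "0 0 -0.3 0.0015 0 0.03 0.085" --pt "0 0 0 0 0 0.03 0.085" --pt "0 0 0 0 0 0.02 0.085" --pt "0 0 0 0 0 0.009 0.085" --pt "0 0 0 0 0 0 0.085"

```text
time: 6.85
tcp_pos: [0.464, 0.1372, 0.2185]
tool_rot: [0.529, 0.849, -0.001, -0.001]
contact_force: [-0.1, 0.4, 1.0]
finger_gap: 0.0849
finger_force: 0.0
```

```bash
python3 -c "
from h import *
rel(.4642,.137,.219,116)"
```

```text
shift [-0.0002  0.0001 -0.0005] turn [-0.16 -0.01  0.13] F [-0.08  0.41  1.03] t 6.85 q7 -0.09 z 0.2185 gap 0.0849
```

Request:
jog_arm --pt "0 0 0 0 0 0 0.02" --pt "0 0 0 0 0 0 0.02" --pt "0 0 0 0 0 0 0.02" --pt "0 0 0 0 0 0 0.02" --pt "0 0 0 0 0 0 0.02" --squeeze 40

```text
time: 7.35
tcp_pos: [0.4642, 0.1374, 0.2196]
tool_rot: [0.528, 0.849, -0.0, -0.0]
contact_force: [-2.2, -0.7, 9.4]
finger_gap: 0.0252
finger_force: 41.3
```

Request:
jog_arm --pt "0 0 0 0 0 0 0.02" --pt "0 0 0 0 0 0 0.02" --pt "0 0 0 0 0 0 0.02"

```text
time: 7.65
tcp_pos: [0.4642, 0.1375, 0.2196]
tool_rot: [0.528, 0.849, -0.0, -0.0]
contact_force: [-2.6, -0.9, 10.2]
finger_gap: 0.0256
finger_force: 41.4
```

Request:
jog_arm --pt "0 0 0 0 0 -0.02 0.02" --pt "0 0 5 0 0 -0.03 0.02" --pt "0 0 5 0 0 -0.03 0.02" --pt "0 0 0 0 0 -0.01 0.02" --pt "0 0 0 0 0 0 0.02"

```text
time: 8.15
tcp_pos: [0.4645, 0.1376, 0.3102]
tool_rot: [0.6, 0.8, 0.001, 0.001]
contact_force: [-0.0, -0.9, -0.8]
finger_gap: 0.0251
finger_force: 40.3
```

Request:
jog_arm --pt "0 0 0 -0.043 -0.004 0 0.02" --pt "0 0 0 -0.043 -0.004 0 0.02" --pt "0 0 0 -0.043 -0.004 0 0.02" --pt "0 0 0 -0.043 -0.004 0 0.02" --pt "0 0 0 -0.043 -0.004 0 0.02"

```text
time: 8.65
tcp_pos: [0.5047, -0.0763, 0.3075]
tool_rot: [0.599, 0.8, -0.001, -0.001]
contact_force: [0.4, 0.4, -1.3]
finger_gap: 0.0256
finger_force: 40.3
```

Request:
jog_arm --pt "0 0 0 -0.03 -0.004 0 0.02" --pt "0 0 0 0 0 0 0.02" --pt "0 0 0 0 0 0 0.02"

```text
time: 8.95
tcp_pos: [0.5092, -0.1049, 0.3076]
tool_rot: [0.6, 0.8, -0.001, -0.001]
contact_force: [0.3, 1.4, -0.6]
finger_gap: 0.0254
finger_force: 40.2
```

```bash
python3 - <<'E'
from h import *
import pickle
i=camera_info("wrist"); im=camera("wrist"); pickle.dump((i,im),open("w4.pkl","wb"))
rel(.5142,-.1193,.26,106.1)
p=proj(i,np.array((.5142,-.1193,.044))); print(p)
cv2.imwrite("pics/w4.png",im[:,:,::-1])
E
```

```text
shift [-0.0162  0.0006  0.0478] turn [-0.15 -0.04  0.18] F [ 0.19  0.7  -1.31] t 9.0 q7 0.34 z 0.3078 gap 0.0252
[322.26107066 265.34502161]
```

View pics/w4.png

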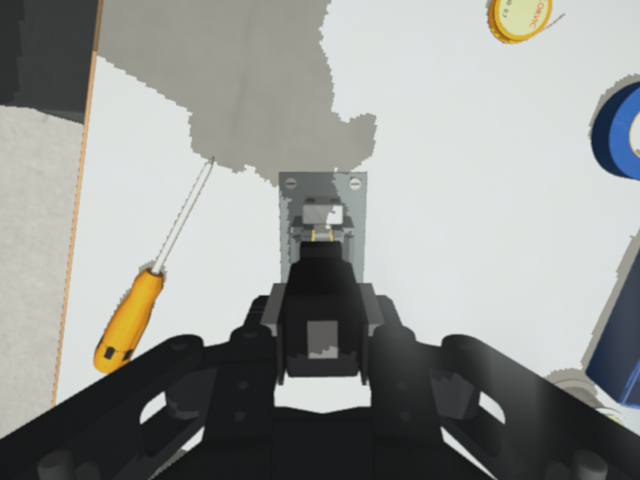

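The wrist view shows the held cartridge upright with its label at (322,339). The bracket is straight ahead at (323,214), with the latch tongue at (323,233).

```bash
python3 - <<'E'
from h import *
import pickle
i,im=pickle.load(open("w4.pkl","rb"))
A=cv2.resize(im[165:265,270:375,::-1],None,fx=5.5,fy=5.5,interpolation=2)
cv2.imwrite("pics/w5.png",A)
print("label",plane(i,[(322.5,339.5)],.162),"bracket",plane(i,[(323,214)],.039), "tcp",ctrl.observe()["tcp_pos"])
E
```

```text
label [[ 0.51036706 -0.1041906 ]] bracket [[ 0.50540187 -0.08738768]] tcp [ 0.50923664 -0.10395295  0.30779659]
```

View pics/w5.png

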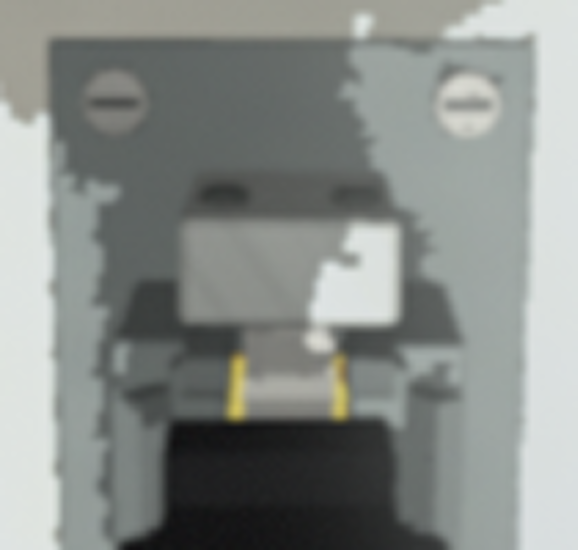

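Tool and base agree to about 1 mm, so I align and then descend.

Request:
jog_arm --pt "0 0 0.2 -0.016 0.0005 0 0.02" --pt "0 0 0 0 0 0.01 0.02" --pt "0 0 0 0 0 0.01 0.02" --pt "0 0 0 0 0 0 0.02"

```text
time: 9.4
tcp_pos: [0.5138, -0.1189, 0.2872]
tool_rot: [0.601, 0.799, -0.001, -0.001]
contact_force: [-0.2, -0.5, -0.9]
finger_gap: 0.0255
finger_force: 40.2
```

```bash
python3 -c "
from h import *
rel(.5142,-.1193,.2256,106.1)"
```

```text
shift [-0.0005  0.0005  0.0616] turn [-0.2  -0.06 -0.03] F [-0.21 -0.47 -0.94] t 9.4 q7 0.37 z 0.2872 gap 0.0255
```

Request:
jog_arm --pt "-0.2 0 0 -0.0005 0.0 0.01 0.02" --pt "0 0 0 0 0 0.01 0.02" --pt "0 0 0 0 0 0.003 0.02" --pt "0 0 0 0 0 0.003 0.02" --pt "0 0 0 0 0 0 0.02"

```text
time: 9.9
tcp_pos: [0.5146, -0.1201, 0.2627]
tool_rot: [0.602, 0.799, 0.001, 0.001]
contact_force: [-0.6, 0.5, -1.0]
finger_gap: 0.0254
finger_force: 40.3
```

Request:
jog_arm --pt "0 0 0 0 0 0.002 0.02" --pt "0 0 0 0 0 0.002 0.02" --pt "0 0 0 0 0 0 0.02"

```text
time: 10.2
tcp_pos: [0.5147, -0.1201, 0.259]
tool_rot: [0.602, 0.799, 0.001, 0.001]
contact_force: [-0.1, 0.2, -0.5]
finger_gap: 0.0254
finger_force: 40.3
```

Request:
jog_arm --pt "0 0 0 0.0008 0 0.002 0.02" --pt "0 0 0 0 0 0.002 0.02" --pt "0 0 0 0 0 0.002 0.02" --pt "0 0 0 0 0 0 0.02"

```text
time: 10.6
tcp_pos: [0.5142, -0.1194, 0.2527]
tool_rot: [0.602, 0.799, 0.001, 0.001]
contact_force: [-2.9, -1.8, -1.6]
finger_gap: 0.0253
finger_force: 40.4
```

Request:
jog_arm --pt "0 0 0 0 0 0.002 0.02" --pt "0 0 0 0 0 0.002 0.02" --pt "0 0 0 0 0 0 0.02"

```text
time: 10.9
tcp_pos: [0.5142, -0.1195, 0.2486]
tool_rot: [0.602, 0.799, 0.001, 0.0]
contact_force: [-3.0, -2.3, -2.6]
finger_gap: 0.0253
finger_force: 40.4
```

```bash
python3 -c "
from h import *
rel(.5142,-.1193,.2256,106.1)"
```

```text
shift [0.0002 0.     0.023 ] turn [ 0.09 -0.   -0.09] F [-2.99 -2.3  -2.61] t 10.9 q7 0.36 z 0.2486 gap 0.0253
```

Request:
jog_arm --pt "0 0 0 -0.0002 -0.0005 0.002 0.02" --pt "0 0 0 0 0 0.002 0.02" --pt "0 0 0 0 0 0.0 0.02" --pt "0 0 0 0 0 0 0.02"

```text
time: 11.3
tcp_pos: [0.5141, -0.1198, 0.245]
tool_rot: [0.602, 0.799, 0.001, 0.001]
contact_force: [-2.5, -2.4, -2.0]
finger_gap: 0.0254
finger_force: 40.6
```

Request:
jog_arm --pt "0 0 0 0 0 0.002 0.02" --pt "0 0 0 0 0 0.002 0.02" --pt "0 0 0 0 0 0 0.02"

```text
time: 11.6
tcp_pos: [0.5141, -0.12, 0.241]
tool_rot: [0.602, 0.799, 0.001, 0.001]
contact_force: [-2.6, -4.0, -1.8]
finger_gap: 0.0257
finger_force: 40.4
```

Request:
jog_arm --pt "0 0 0 0 -0.001 0.002 0.02" --pt "0 0 0 0 0 0.002 0.02" --pt "0 0 0 0 0 0 0.02"

```text
time: 11.9
tcp_pos: [0.5135, -0.12, 0.237]
tool_rot: [0.602, 0.799, 0.001, 0.001]
contact_force: [1.5, -3.5, -1.4]
finger_gap: 0.0253
finger_force: 40.2
```

Request:
jog_arm --pt "0 0 0 0 0 0.002 0.02" --pt "0 0 0 0 0 0.002 0.02" --pt "0 0 0 0 0 0 0.02"

```text
time: 12.2
tcp_pos: [0.5133, -0.12, 0.2328]
tool_rot: [0.602, 0.799, 0.001, 0.001]
contact_force: [2.5, -3.6, -1.7]
finger_gap: 0.0259
finger_force: 40.1
```

Request:
jog_arm --pt "0 0 0 0 0.0002 0.002 0.02" --pt "0 0 0 0 0 0.001 0.02" --pt "0 0 0 0 0 0 0.02"

```text
time: 12.5
tcp_pos: [0.5133, -0.1199, 0.2299]
tool_rot: [0.602, 0.799, 0.001, 0.001]
contact_force: [2.7, -4.1, -1.9]
finger_gap: 0.0257
finger_force: 40.2
```

Request:
jog_arm --pt "0 0 0 0 0 0.001 0.02" --pt "0 0 0 0 0 0.001 0.02" --pt "0 0 0 0 0 0 0.02"

```text
time: 12.8
tcp_pos: [0.5131, -0.1196, 0.2278]
tool_rot: [0.602, 0.799, 0.001, 0.0]
contact_force: [-0.5, -0.5, -3.1]
finger_gap: 0.0256
finger_force: 40.1
```

Request:
jog_arm --pt "0 0 0 0 0 0.001 0.02" --pt "0 0 0 0 0 0.001 0.02" --pt "0 0 0 0 0 0 0.02"

```text
time: 13.1
tcp_pos: [0.5132, -0.1197, 0.2258]
tool_rot: [0.602, 0.799, 0.001, 0.001]
contact_force: [0.3, 0.1, -0.5]
finger_gap: 0.0254
finger_force: 40.2
```

The sideways latch force vanished between TCP z 0.2299 and 0.2278, which is the click. Now I pull up in small steps.

Request:
jog_arm --pt "0 0 0 0 0 -0.001 0.02" --pt "0 0 0 0 0 -0.001 0.02" --pt "0 0 0 0 0 0 0.02"

```text
time: 13.4
tcp_pos: [0.5133, -0.1199, 0.2281]
tool_rot: [0.602, 0.799, 0.001, 0.001]
contact_force: [-0.6, -0.3, -4.3]
finger_gap: 0.0251
finger_force: 39.9
```

Request:
jog_arm --pt "0 0 0 0 0 -0.001 0.02" --pt "0 0 0 0 0 0 0.02"

```text
time: 13.6
tcp_pos: [0.5133, -0.1199, 0.229]
tool_rot: [0.602, 0.799, 0.001, 0.001]
contact_force: [0.9, 0.9, -7.1]
finger_gap: 0.0254
finger_force: 39.5
```

Request:
jog_arm --pt "0 0 0 0 0 -0.001 0.02" --pt "0 0 0 0 0 0 0.02"

```text
time: 13.8
tcp_pos: [0.5133, -0.1199, 0.2299]
tool_rot: [0.602, 0.799, 0.001, 0.001]
contact_force: [1.1, 0.6, -9.7]
finger_gap: 0.0255
finger_force: 39.6
```

Request:
jog_arm --pt "0 0 0 0 0 -0.0006 0.02" --pt "0 0 0 0 0 0 0.02" --pt "0 0 0 0 0 0 0.02" --pt "0 0 0 0 0 0 0.02" --pt "0 0 0 0 0 0 0.02"

```text
time: 14.3
tcp_pos: [0.5133, -0.1199, 0.2306]
tool_rot: [0.602, 0.799, 0.001, 0.001]
contact_force: [1.6, 1.4, -12.3]
finger_gap: 0.0253
finger_force: 39.8
```

Request:
jog_arm --pt "0 0 0 0 0 0 0.02" --pt "0 0 0 0 0 0 0.02" --pt "0 0 0 0 0 0 0.02" --pt "0 0 0 0 0 0 0.02" --pt "0 0 0 0 0 0 0.02"

```text
time: 14.8
tcp_pos: [0.5133, -0.1199, 0.2306]
tool_rot: [0.602, 0.799, 0.001, 0.001]
contact_force: [-0.1, 1.4, -12.2]
finger_gap: 0.0253
finger_force: 39.8
```

Request:
jog_arm --pt "0 0 0 0 0 0 0.02" --pt "0 0 0 0 0 0 0.02"

```text
time: 15.0
tcp_pos: [0.5133, -0.1199, 0.2307]
tool_rot: [0.602, 0.799, 0.001, 0.001]
contact_force: [-0.2, 0.4, -12.9]
finger_gap: 0.0253
finger_force: 39.8
```

Request:
jog_arm --pt "0 0 0 0 0 0.0005 0.02" --pt "0 0 0 0 0 0 0.02" --pt "0 0 0 0 0 0 0.02" --pt "0 0 0 0 0 0 0.02" --pt "0 0 0 0 0 0 0.02"

```text
time: 15.5
tcp_pos: [0.5133, -0.1199, 0.2302]
tool_rot: [0.602, 0.799, 0.001, 0.001]
contact_force: [-0.9, 1.8, -11.2]
finger_gap: 0.025
finger_force: 40.1
```

Request:
jog_arm --pt "0 0 0 0 0 0 0.02" --pt "0 0 0 0 0 0 0.02" --pt "0 0 0 0 0 0.002 0.02" --pt "0 0 0 0 0 0.002 0.02" --pt "0 0 0 0 0 0.0005 0.02"

```text
time: 16.0
tcp_pos: [0.5136, -0.1202, 0.2259]
tool_rot: [0.602, 0.799, 0.001, 0.001]
contact_force: [-1.2, -0.6, -0.1]
finger_gap: 0.0254
finger_force: 41.5
```

Request:
jog_arm --pt "0 0 0 0 0 0 0.02" --pt "0 0 0 0 0 0 0.06" --pt "0 0 0 0 0 0 0.06" --pt "0 0 0 0 0 0 0.06" --pt "0 0 0 0 0 0 0.06"

```text
time: 16.5
tcp_pos: [0.5135, -0.1199, 0.2258]
tool_rot: [0.602, 0.799, 0.001, 0.001]
contact_force: [-0.3, -0.5, 1.0]
finger_gap: 0.0596
finger_force: 0.0
```

Request:
jog_arm --pt "0 0 0 0 0 -0.01 0.06" --pt "0 0 0 0 0 -0.03 0.06" --pt "0 0 0 0 0 -0.04 0.06" --pt "0 0 0 0 0 -0.04 0.06" --pt "0 0 0 0 0 0 0.06"

```text
time: 17.0
tcp_pos: [0.5142, -0.1203, 0.3515]
tool_rot: [0.602, 0.799, 0.003, 0.004]
contact_force: [0.7, 0.6, -0.7]
finger_gap: 0.0597
finger_force: 0.0
```

```bash
python3 - <<'E'
from h import *
i=camera_info("wrist"); im=camera("wrist")
print(proj(i,np.array((.5138,-.1196,.080))),ctrl.observe()["contact_force"],ctrl.observe()["time"])
cv2.imwrite("pics/w6.png",cv2.resize(im[120:400,180:460,::-1],None,fx=2,fy=2,interpolation=2))
E
```

```text
[315.35298415 236.87072164] [-1.21069429  0.21918559 -0.11267946] 17.05
```

View pics/w6.png

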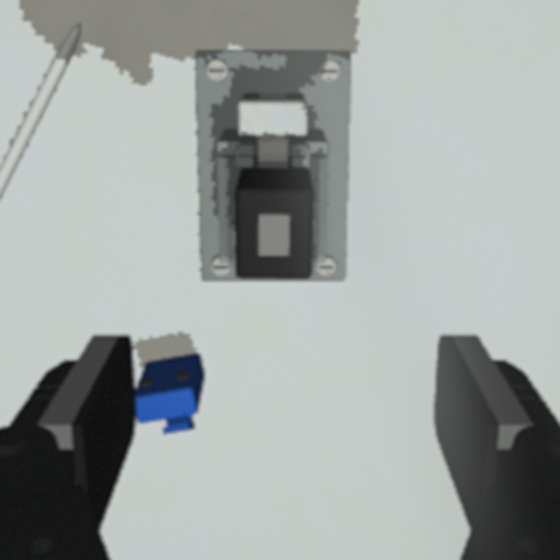

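The cartridge stands seated in the well at crop (274,235), with the tongue at (272,150) reaching into it. The gripper is clear above and the blue look-alike is untouched.

```bash
python3 -c "
from workcell import ctrl
print(ctrl.sign_off())"
```

```text
the job is handed in; nothing more can be done
None
```

The cartridge is latched in the base; it held a straight-up pull of about 11 N (from the wrist force) for over a second, then I let it go and handed the job in at about 17 s, but no verdict came back.

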